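Start the tile edge grinder from its control pod

TASK

Start the mosaic workshop's edge grinder at its grey control pod with the fingertips only: first push the raised end of the mains rocker fully down, then push the square pump key fully down so that it stays down, and then press the large round start button fully in, hold it for about half a second, and let it come back up. Never press the mushroom-headed stop or the small round jog button, never work the pump key or start button before its turn, and do not pick up or shift the jar, the hammer, the stack of tiles or the star-shaped tile that lies on the pod. Finish with the hand clear of everything.

Things in the scene. Friction and masses are not known exactly. Their poses are not given: they have to be found in the camera images.
- pod: grey control pod, a fixed box 200 (x) x 270 (y) x 60 mm high; origin at the centre of its underside, z up. On its top are four plain white controls on dark steel plates, at pod x = +40 or -40, pod y = -85 or -5 mm (which is where changes), and, at pod y = +85 mm, the stop mushroom and the star tile.
- rocker_base: carries the mains rocker: a dark steel plate 60 (x) x 56 (y) x 10 mm high on the pod, axes parallel to the pod's; origin at the centre of its underside, on the pod's top face. Sits in any of the four places. The pivot is parallel to y, 10 mm above the origin. The raised end is at +x of the plate.
- rocker_high (a point): point to push on the rocker: on the upper face of its raised half, 4 mm inside its end (19 mm from the plate centre, seen from above, when off), mid-width; moves with the rocker. About 86 mm above the bench when off, 75 mm when on. Push straight down here until it stops.
- rocker (a joint): mains rocker, an oblong white paddle 53 mm long, 32 mm wide, in a shallow V. 0 = off (end at +x of its plate raised; starts up to 0.06), 0.5 rad = on (that end fully down). It stays where it is left; it takes some 1.5 to 4 N at the wing; a push of 10 N brings it to its stop.
- key_base: carries the square pump key: a dark steel plate 60 (x) x 56 (y) x 10 mm high on the pod, axes parallel to the pod's; origin at the centre of its underside, on the pod's top face. Sits in any of the four places.
- key_top (a point): centre of the top face of the square pump key; 84 mm above the bench when up, 76 mm when down
- key (a joint): travel of the square pump key, a white square cap 34 x 34 mm; 0 = up, 0.008 m = fully down. It has no spring: it moves against 3 N of friction and stays where it is left. A push of 8 to 10 N brings it to its stop.
- start_base: carries the start button: a dark steel plate 60 (x) x 56 (y) x 10 mm high on the pod, axes parallel to the pod's; origin at the centre of its underside, on the pod's top face. Sits in any of the four places.
- start_top (a point): centre of the top face of the start button; 82 mm above the bench when up, 76 mm when down
- start (a joint): travel of the large round start button, a white cylinder 36 mm in diameter; 0 = up, 0.006 m = fully in. Spring return; it begins to move at about 2 N and is fully in at 6 N.
- jog_base: carries the jog button (not to be pressed): a dark steel plate 60 (x) x 56 (y) x 10 mm high on the pod, axes parallel to the pod's; origin at the centre of its underside, on the pod's top face. Sits in any of the four places.
- jog (a joint): travel of the small round jog button, a white cylinder 18 mm in diameter whose top is 80 mm above the bench; 0 = up, 0.005 m = in, soft spring (4 N). Leave alone.
- stop_top (a point): top centre of the mushroom-headed stop, a white head 40 mm in diameter on a thin neck standing 32 mm above the pod's top face, directly on the pod without a plate, at pod x = +45, y = +85 mm. Leave alone.
- stop (a joint): travel of the stop mushroom; 0 = up, 0.005 m = in (spring, 10 N). Leave alone.
- star_tile: loose eight-pointed star tile, glazed blue, 51 mm across the points, 10 mm thick, lying on the pod's top face in front of the stop; origin at the centre of its underside. Leave alone.
- jar: closed jar, 60 mm diameter, 85 mm high, standing on the bench beside the pod; origin at the centre of its underside. Leave alone.
- hammer: hammer lying on the bench beyond the pod (+x side), 260 mm long, 26 mm high, head 80 mm wide; its x axis runs along the handle to the head, origin under the middle of its length. Leave alone.
- tile_stack: loose stack of four tiles, 70 x 70 x 38 mm, standing on the bench beside the jar; origin at the centre of its underside. Moves as one. Leave alone.

How it is judged:
By the outcome, as a careful person would: the job done as asked, in the order asked, and still so for the second after the job is handed in, with the robot touching nothing.
It also fails if it takes over 48 s, if anything falls off the work surface, if the arm or the gripper's body presses on something with over 40 N, if the wrist force passes 120 N, or if a joint passes its speed limit or range.

ROBOT

A 6-joint arm with a two-finger parallel gripper is mounted at the origin on the work surface. World frame = base frame: x ahead of the robot, y to its left, z up, the work surface at z = 0. Lengths are in m, angles in rad, forces in N, time in s.
With the tool pointing down it reaches from about 0.25 to 0.85 m from the base axis. Payload 12.5 kg.
Tool frame: the origin (TCP) lies where the fingers leave the gripper's body, on its centre line; the fingertips stand tip_extent ahead of it and the grasp point (between the pads) lies 65 mm ahead of it (tip_extent is the distance from the TCP to the fingertips, in m); z points along the fingers, y is the line along which they close (so a half turn about z gives the same grasp; the last joint's range is limited). The gripper opens to 93 mm and grips with 3 to 60 N. Pads are 15 mm wide; open, the fingers measure 128 mm over their backs; the gripper's body (75 mm by 188 mm) begins 65 mm behind the grasp point.
Start: joints at [1.022, 0.351, 1.652, -0, 1.139, -0.085], TCP at [0.246, 0.492, 0.303] pointing down, gripper open.
Joint ranges: [-2.75, 2.75], [-0.79, 2.1], [0.01, 2.65], [-1.57, 4.71], [0.07, 3.14], [-2.87, 2.87]. Speed limits (rad/s): [2.22, 2.22, 2.79, 3.14, 3.14, 3.14].

INTERFACE

Orientations are given as a rotation vector (axis times angle).
In Python, from station import get_obs, grab_frame, close_job, tip_extent gives the robot as it stands.
- The arm moves only by the tool send_rows, never from a script. Its argument "commands" is one flat list of numbers, 7 for each row, row after row: the shift along the tool's x, y, z in m, then the turn, a rotation vector about the tool's x, y, z in rad, then the finger opening in m, from 0 to 0.093. In form: [dx, dy, dz, wx, wy, wz, jaw, dx, dy, dz, wx, wy, wz, jaw, ...]. A call has exactly 5 rows; each row shifts and turns the commanded pose from where the row before left it, along the tool's axes as they then stand; what a row does not reach is not made up. A row lasts 1/12 s, in which the tool goes at most 41.7 mm and 7.16 degrees, less where a joint would pass 70% of its speed; a pose out of reach is approached as far as the arm can. A call is refused whole if a number of a shift passes 0.0417 or a number of a turn 0.125, either way. A call with a gripper value outside its range is refused whole. The fingers move at their own pace and stop on an object; "squeeze" is the grip in N (left out, the last holds). Time passes only in rows, so rows that do not move let the fingers close, or fill a call up. It gives the time, the measured TCP pose, the force, the opening and the grip force at its end, in the units of the state.
- get_obs(): the state, without advancing time (a new reading comes with each control period).
- grab_frame(name): name is "scene" or "top"; returns a dict with "frame" (420x560x3 uint8, blue, green, red), "intrinsics" (3x3 intrinsics, pixels), "k1" (the pictures are not rectified: a ray, as slopes to the right and down, at radius r is drawn at 1 + k1 r^2 times it, then the intrinsics apply), "rvec" (rotation vector, rad) and "tvec" (3), from world to camera coordinates, as OpenCV has them. Camera axes: x right, y down, z forward; pixel columns grow to the right and rows downward; lengths in m; the calibration is good to about 2 mm. A picture is of the moment at which its call begins. There is no depth.
- close_job(): hands the job in; it is judged then, once.
The state is a dict: "clock": time; "q": joint angles; "qvel": joint speeds; "tau": joint torques, N m; "eef_pos": TCP position; "tcp_rot": TCP orientation; "wrist_force": force on the tool from outside, world axes, zero at the start; "ft_torque": the same for the moment, N m; "width": opening from 0.0 (shut) to 1.0 (fully open); "gripper_force": force on a finger pad.
Only numpy, scipy, OpenCV 4.12 (cv2) and the standard library are available. Lean on these libraries where they do the work, as an engineer would, in place of code of your own. Each camera call takes 0.05 s, during which the arm holds its last target. There are 200 camera calls.

## Working session

There is one attempt and no reset: what is moved stays moved. The work goes in short steps, Python scripts to look and compute and a tool call to move; the robot and the scene stay as the last step left them, time stands still between calls to the robot, and variables do not carry over. Pictures are saved under pics/ and viewed, at most 10 in all, crops included, and the job is handed in when it is done.

Besides the shell and the picture viewer there is one more tool, called after "Request:" in YAML: its name, and indented under it one key for each argument. send_rows: Moves the arm, as the interface text tells. Its arguments: {"type":"object","properties":{"commands":{"type":"array","items":{"type":"number"}},"squeeze":{"type":"number"}},"required":["commands"]}

```bash
mkdir -p pics
python3 - <<'E'
from station import *
import cv2
print(tip_extent, get_obs())
for n in("scene","top"):
    f=grab_frame(n); cv2.imwrite(f"pics/{n}0.png",f["frame"]); print(n,f["intrinsics"],f["k1"],f["rvec"],f["tvec"])
E
```

```text
0.0841 {'clock': 0.0, 'q': array([ 1.02241146e+00,  3.51235656e-01,  1.65239973e+00,  1.72510831e-06,
        1.13904809e+00, -8.45902106e-02]), 'qvel': array([-0.00029272, -0.00133744,  0.00093474,  0.00217047, -0.00048658,
       -0.00111737]), 'tau': array([ 5.30544621e-04, -4.97320211e+01, -2.85259223e+01,  6.99547352e-02,
        2.56771746e-02, -6.91385867e-05]), 'eef_pos': array([0.24589281, 0.49171791, 0.30221094]), 'tcp_rot': array([-7.21937527e-01, -3.05716627e+00,  1.62742563e-03]), 'wrist_force': array([-0.06159557,  0.07454013, -1.0583401 ]), 'ft_torque': array([-0.0024666 , -0.05001362,  0.00551913]), 'gripper_force': 0.0, 'width': 0.9977673646662792}
scene [[460.46171995   0.         279.42350203]
 [  0.         460.46171995 207.22706243]
 [  0.           0.           1.        ]] -0.10792949016246559 [ 2.21628823  0.78668066 -0.33499543] [-0.56055311 -0.12175328  1.06550678]
top [[509.29014498   0.         278.17459504]
 [  0.         509.29014498 198.53803094]
 [  0.           0.           1.        ]] -0.102029889814449 [ 2.1350665  -2.14944439  0.13733496] [0.1611944  0.62648089 1.15358595]
```

View pics/scene0.png

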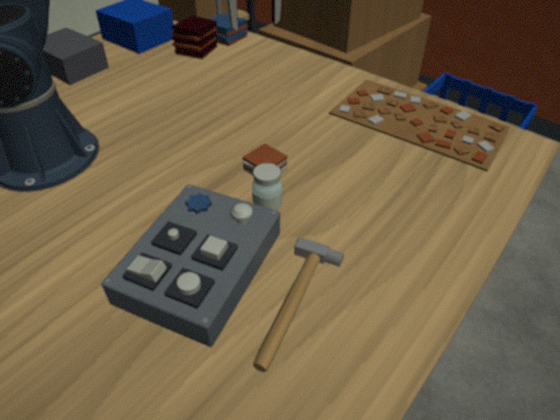

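View pics/top0.png

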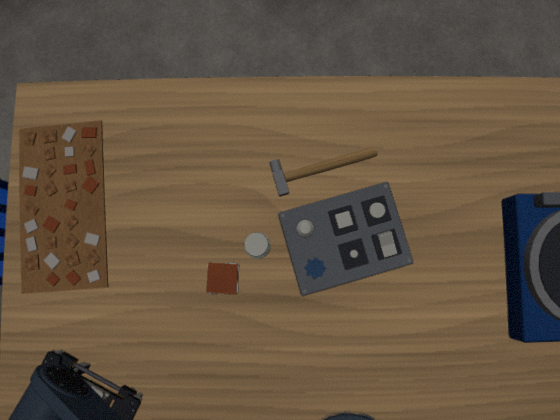

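The scene view shows the pod with the rocker at about (148,270), jog (174,236), key (214,248), start (189,285), stop (242,212) and star (199,203). In the top view they are at about (386,244), (353,254), (344,219), (377,211), (305,228) and (315,268). I'll enlarge the top view.

Run:
```python
import cv2
a=cv2.imread("pics/top0.png")[170:310,260:430]
cv2.imwrite("pics/topc.png",cv2.resize(a,None,fx=4.25,fy=4.25,interpolation=cv2.INTER_CUBIC)[:600])
a=cv2.imread("pics/scene0.png")[180:340,100:290]
cv2.imwrite("pics/scenec.png",cv2.resize(a,None,fx=3.75,fy=3.75,interpolation=cv2.INTER_CUBIC))
```

```text
(no output)
```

View pics/topc.png

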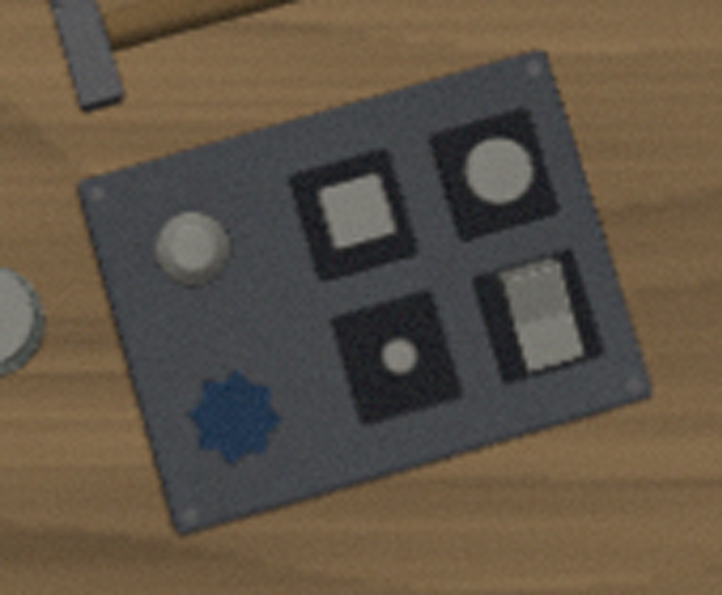

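View pics/scenec.png

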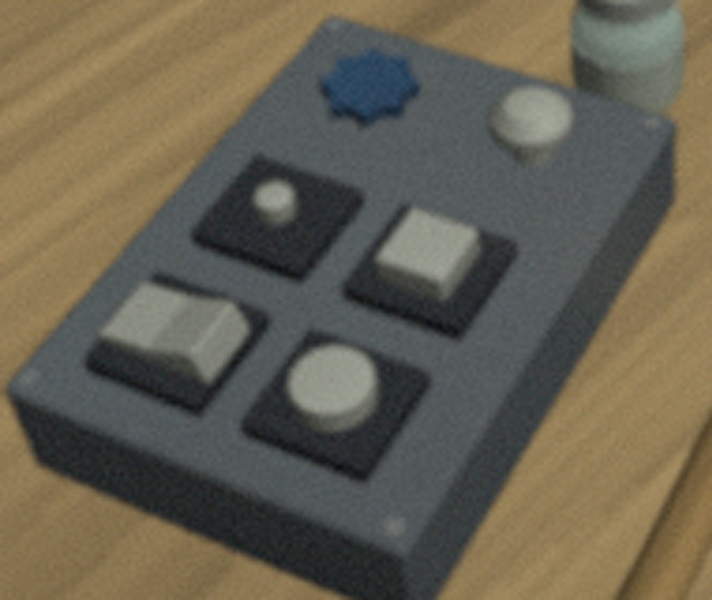

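```bash
cat > h.py <<'E'
import numpy as np, cv2
from scipy.optimize import least_squares
from scipy.spatial.transform import Rotation as R
from station import *
def proj(f,P):
    d=np.array([f["k1"],0,0,0,0]); return cv2.projectPoints(np.array(P,float),f["rvec"],f["tvec"],f["intrinsics"],d)[0][:,0]
def W(p,P):
    P=np.array(P,float); c,s=np.cos(p[2]),np.sin(p[2])
    return np.c_[p[0]+c*P[:,0]-s*P[:,1],p[1]+s*P[:,0]+c*P[:,1],P[:,2]]
def plan(p,target):  # target pod xyz of the tip; shift in tool axes
    o=get_obs(); Rt=R.from_rotvec(o["tcp_rot"]); tip=o["eef_pos"]+Rt.apply([0,0,tip_extent])
    w=W(p,[target])[0]; y=Rt.apply([0,1,0]); 
    dy=(p[2]+np.pi/2-np.arctan2(y[1],y[0])+np.pi/2)%np.pi-np.pi/2
    print("tip",tip.round(4),"target",w.round(4),"tool shift",Rt.inv().apply(w-tip).round(4),"turn world",round(dy,3),"zaxis",Rt.apply([0,0,1]).round(3),"F",o["wrist_force"].round(1),"w",o["width"],"t",o["clock"])
E
python3 - <<'E'
from h import *
pts=[(.04,-.005,.084),(.04,-.085,.082),(-.04,-.005,.080),(.1,.135,.06),(.1,-.135,.06),(-.1,-.135,.06),(-.1,.135,.06)]
t=np.array([(358,212),(499,171),(400,356),(80,186),(546,52),(651,397),(180,533)])/4.25+[260,170]-.4
s=np.array([(428,248),(333,385),(275,196),(676,125),(412,555),(10,392),(330,17)])/3.75+[100,180]-.4
T,S=grab_frame("top"),grab_frame("scene")
for n,use in(("top",(1,0)),("scene",(0,1)),("both",(1,1))):
    fun=lambda p:np.r_[use[0]*(proj(T,W(p,pts))-t).ravel(),use[1]*(proj(S,W(p,pts))-s).ravel()]
    r=least_squares(fun,[.5,-.1,.2],x_scale=[.1,.1,.1]); print(n,r.x.round(4),np.abs(r.fun).max().round(2))
p=r.x; np.save("p.npy",p); print(r.fun.reshape(-1,2).round(1).tolist())
rk=[(-.021,-.085,.086)]
print("rocker px",(proj(T,W(p,rk))-[260,170])*4.25,(proj(S,W(p,rk))-[100,180])*3.75)
plan(p,(-.021,-.085,.086))
E
```

```text
top [0.5331 0.0023 0.2698] 1.35
scene [0.536  0.0037 0.2786] 2.33
both [0.5349 0.0033 0.2758] 3.0
[[-0.6, -0.7], [-0.4, -0.8], [-0.3, -0.5], [-1.8, -1.5], [-0.6, -2.0], [1.0, -0.8], [-0.8, 0.8], [-0.2, -0.9], [-0.1, -0.9], [-0.3, 0.4], [0.9, -1.8], [-1.4, 1.3], [-3.0, -0.1], [-0.4, -1.0]]
rocker px [[531.48435941 274.50024484]] [[204.86012841 326.80193516]]
tip [0.2459 0.4917 0.2183] target [ 0.5378 -0.0842  0.086 ] tool shift [-0.5187 -0.3844  0.1326] turn world 0.74 zaxis [-0.    -0.001 -1.   ] F [0.  0.1 0.1] w 0.999675316262872 t 0.2
```

Request:
send_rows:
  commands: [-0.026,-0.019,0,0,0,0,0,-0.026,-0.019,0,0,0,0,0,-0.026,-0.019,0,0,0,0,0,-0.026,-0.019,0,0,0,0,0,-0.026,-0.019,0,0,0,0,0]
  squeeze: 20

```text
clock: 0.62
eef_pos: [0.3201, 0.3474, 0.3026]
tcp_rot: [-0.721, -3.058, 0.0]
wrist_force: [0.4, 0.3, 0.6]
width: 0.692
gripper_force: 0.0
```

Request:
send_rows:
  commands: [-0.026,-0.019,0,0,0,0,0,-0.026,-0.019,0,0,0,0,0,-0.026,-0.019,0,0,0,0,0,-0.026,-0.019,0,0,0,0,0,-0.026,-0.019,0,0,0,0,0]

```text
clock: 1.03
eef_pos: [0.3939, 0.2042, 0.3028]
tcp_rot: [0.722, 3.057, 0.0]
wrist_force: [-0.4, -0.0, 0.4]
width: 0.334
gripper_force: 0.0
```

Request:
send_rows:
  commands: [-0.026,-0.019,0,0,0,0,0,-0.026,-0.019,0,0,0,0,0,-0.026,-0.019,0,0,0,0,0,-0.026,-0.019,0,0,0,0,0,-0.026,-0.019,0,0,0,0,0]

```text
clock: 1.45
eef_pos: [0.4677, 0.0609, 0.3028]
tcp_rot: [0.722, 3.057, 0.0]
wrist_force: [-0.1, 0.4, -0.2]
width: 0.011
gripper_force: 0.0
```

Request:
send_rows:
  commands: [-0.026,-0.019,0,0,0,0,0,-0.026,-0.019,0,0,0,0,0,-0.026,-0.019,0,0,0,0,0,-0.026,-0.019,0,0,0,0,0,-0.026,-0.019,0,0,0,0,0]

```text
clock: 1.87
eef_pos: [0.5415, -0.0822, 0.3026]
tcp_rot: [-0.722, -3.057, 0.0]
wrist_force: [0.2, 0.4, -0.5]
width: 0.009
gripper_force: 0.0
```

Request:
send_rows:
  commands: [0,0,0,0,0,-0.123,0,0,0,0,0,0,-0.123,0,0,0,0,0,0,-0.123,0,0,0,0,0,0,-0.123,0,0,0,0,0,0,-0.123,0]

```text
clock: 2.28
eef_pos: [0.541, -0.0807, 0.3025]
tcp_rot: [0.246, -3.131, -0.0]
wrist_force: [-0.5, 0.6, -0.2]
width: 0.006
gripper_force: 0.0
```

Request:
send_rows:
  commands: [0,0,0,0,0,-0.11,0,0,0,0,0,0,0,0,0,0,0,0,0,0,0,0,0,0,0,0,0,0,0,0,0,0,0,0,0]

```text
clock: 2.7
eef_pos: [0.5411, -0.0806, 0.3027]
tcp_rot: [0.405, -3.115, -0.0]
wrist_force: [-0.1, -0.7, -0.1]
width: 0.006
gripper_force: 0.0
```

Run:
```python
from h import *
pts=[(.04,-.005,.084),(.04,-.085,.082),(-.04,-.005,.080),(.1,.135,.06),(.1,-.135,.06),(-.1,-.135,.06),(-.1,.135,.06)]
t=np.array([(358,212),(499,171),(400,356),(80,186),(546,52),(651,397),(180,533)])/4.25+[260,170]-.4
s=np.array([(428,248),(333,385),(275,196),(676,125),(412,555),(10,392),(330,17)])/3.75+[100,180]-.4
T,S=grab_frame("top"),grab_frame("scene")
w=np.array([1,1,1,.3,.3,.3,.3])[:,None]
fun=lambda p:np.r_[(w*(proj(T,W(p,pts))-t)).ravel(),(w*(proj(S,W(p,pts))-s)).ravel()]
r=least_squares(fun,[.5,-.1,.2]); print(r.x.round(4),r.fun.reshape(-1,2).round(1).tolist())
np.save("p.npy",r.x)
plan(r.x,(-.021,-.085,.086))
```

```text
[0.5349 0.003  0.2722] [[-0.4, -0.8], [-0.1, -0.7], [-0.2, -0.5], [-0.5, -0.5], [-0.1, -0.6], [0.3, -0.2], [-0.3, 0.2], [-0.4, -0.7], [-0.5, -0.8], [-0.4, 0.5], [0.3, -0.5], [-0.6, 0.5], [-1.0, -0.1], [-0.1, -0.3]]
tip [ 0.5411 -0.0806  0.2186] target [ 0.5375 -0.0845  0.086 ] tool shift [ 0.0045 -0.0029  0.1326] turn world 0.013 zaxis [-0. -0. -1.] F [ 0.6 -0.1 -0. ] w 0.00502296592180355 t 2.8
```

Request:
send_rows:
  commands: [0.0045,-0.003,0.024,0,0,-0.013,0,0,0,0.024,0,0,0,0,0,0,0.024,0,0,0,0,0,0,0.024,0,0,0,0,0,0,0.022,0,0,0,0]

```text
clock: 3.22
eef_pos: [0.5373, -0.0846, 0.1835]
tcp_rot: [0.428, -3.112, -0.0]
wrist_force: [-0.2, 0.2, 0.0]
width: 0.009
gripper_force: 0.0
```

Run:
```python
from h import *
p=np.load("p.npy"); plan(p,(-.021,-.085,.086))
f=[cv2.resize(grab_frame(n)["frame"][a:a+140,b:b+140],None,fx=2.8,fy=2.8,interpolation=cv2.INTER_CUBIC) for n,a,b in(("top",160,300),("scene",190,90))]
cv2.imwrite("pics/c1.png",np.hstack(f))
```

```text
tip [ 0.5373 -0.0846  0.0994] target [ 0.5375 -0.0845  0.086 ] tool shift [-0.0002  0.      0.0134] turn world -0.001 zaxis [-0.  0. -1.] F [-0.2  0.2  0. ] w 0.008614307666688569 t 3.2167
```

View pics/c1.png

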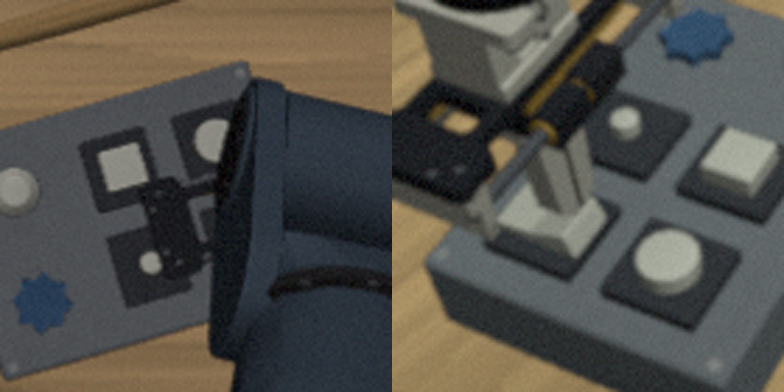

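The closed tips hover over the rocker's raised half, at about (570,205) in the right pane, and the neighbouring controls are clear. I'll press now.

Request:
send_rows:
  commands: [0,0,0.007,0,0,0,0,0,0,0.006,0,0,0,0,0,0,0.004,0,0,0,0,0,0,0.004,0,0,0,0,0,0,0.003,0,0,0,0]

```text
clock: 3.73
eef_pos: [0.5385, -0.0848, 0.1615]
tcp_rot: [-0.429, 3.109, -0.002]
wrist_force: [5.4, 2.4, 8.2]
width: 0.005
gripper_force: 4.2
```

Request:
send_rows:
  commands: [0,0,0.001,0,0,0,0,0,0,0,0,0,0,0,0,0,0,0,0,0,0,0,0,0,0,0,0,0,0,0,0,0,0,0,0]

```text
clock: 4.15
eef_pos: [0.5384, -0.0848, 0.1605]
tcp_rot: [-0.429, 3.109, -0.001]
wrist_force: [5.7, 1.3, 6.2]
width: 0.006
gripper_force: 3.0
```

Request:
send_rows:
  commands: [0,0,0.001,0,0,0,0,0,0,0.001,0,0,0,0,0,0,0,0,0,0,0,0,0,0,0,0,0,0,0,0,0,0,0,0,0]

```text
clock: 4.57
eef_pos: [0.5386, -0.0848, 0.16]
tcp_rot: [-0.429, 3.109, -0.002]
wrist_force: [-1.5, 2.5, 24.3]
width: 0.008
gripper_force: 12.1
```

Request:
send_rows:
  commands: [0,0,-0.01,0,0,0,0,0,0,-0.02,0,0,0,0,-0.02,0.026,0,0,0,0,0,-0.02,0.027,0,0,0,0,0,-0.021,0.027,0,0,0,0,0]

```text
clock: 4.98
eef_pos: [0.5742, 0.0097, 0.1878]
tcp_rot: [0.427, -3.111, 0.0]
wrist_force: [0.4, 0.0, 0.4]
width: 0.005
gripper_force: 0.0
```

Run:
```python
from h import *
p=np.load("p.npy"); plan(p,(.04,-.005,.084))
f=[cv2.resize(grab_frame(n)["frame"][a:a+140,b:b+140],None,fx=2.8,fy=2.8,interpolation=cv2.INTER_CUBIC) for n,a,b in(("top",160,300),("scene",190,90))]
cv2.imwrite("pics/c2.png",np.hstack(f))
```

```text
tip [0.5741 0.0096 0.1037] target [0.5748 0.0089 0.084 ] tool shift [-0.0005 -0.0009  0.0197] turn world -0.001 zaxis [-0.001 -0.    -1.   ] F [0.4 0.  0.4] w 0.005320414331037316 t 4.9833
```

View pics/c2.png

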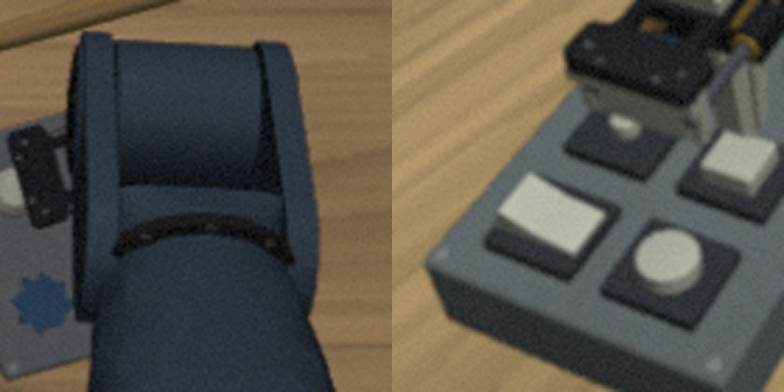

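The rocker at (550,215) in the right pane is flipped, with its +x end down. The hand is above the key at about (740,150). Now I'll press the key.

Request:
send_rows:
  commands: [0,-0.001,0.008,0,0,0,0,0,0,0.008,0,0,0,0,0,0,0.004,0,0,0,0,0,0,0.004,0,0,0,0,0,0,0.003,0,0,0,0]

```text
clock: 5.5
eef_pos: [0.5743, 0.0071, 0.1601]
tcp_rot: [0.428, -3.111, -0.0]
wrist_force: [-5.0, -1.7, 19.3]
width: 0.004
gripper_force: 10.2
```

Request:
send_rows:
  commands: [0,0,0.001,0,0,0,0,0,0,0.001,0,0,0,0,0,0,0.001,0,0,0,0,0,0,0,0,0,0,0,0,0,0,0,0,0,0]

```text
clock: 5.92
eef_pos: [0.5744, 0.0071, 0.1598]
tcp_rot: [0.429, -3.111, 0.001]
wrist_force: [-14.0, -1.8, 28.8]
width: 0.008
gripper_force: 14.5
```

Request:
send_rows:
  commands: [0,0,-0.013,0,0,0,0,0,0,-0.02,0,0,0,0,0,-0.026,0,0,0,0,0,0,-0.026,0,0,0,0,0,0,-0.026,0,0,0,0,0]

```text
clock: 6.33
eef_pos: [0.5961, -0.0684, 0.191]
tcp_rot: [-0.43, 3.111, -0.001]
wrist_force: [0.5, -0.0, 0.7]
width: 0.003
gripper_force: 0.0
```

Run:
```python
from h import *
p=np.load("p.npy"); plan(p,(.04,-.085,.082))
f=[cv2.resize(grab_frame(n)["frame"][a:a+140,b:b+140],None,fx=2.8,fy=2.8,interpolation=cv2.INTER_CUBIC) for n,a,b in(("top",160,300),("scene",190,90))]
cv2.imwrite("pics/c3.png",np.hstack(f))
```

```text
tip [ 0.5962 -0.0684  0.1069] target [ 0.5963 -0.0681  0.082 ] tool shift [-0.0001  0.0003  0.0249] turn world -0.002 zaxis [ 0.001 -0.    -1.   ] F [ 0.5 -0.   0.7] w 0.0034695481696369575 t 6.3333
```

View pics/c3.png

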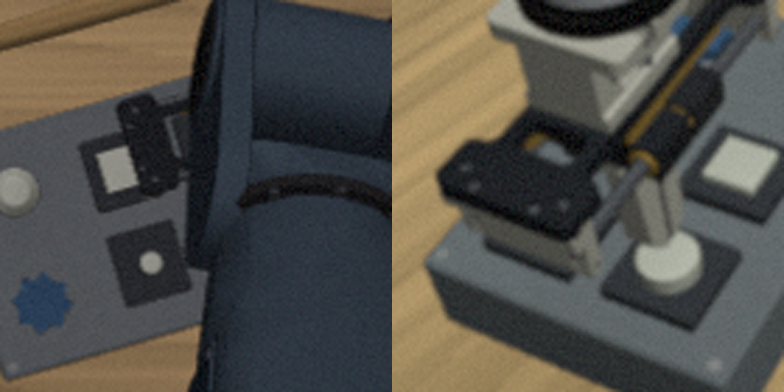

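The key at (742,165) is down. The tips are above the start button at (668,262). I'll press and hold it.

Request:
send_rows:
  commands: [0,0,0.01,0,0,0,0,0,0,0.01,0,0,0,0,0,0,0.006,0,0,0,0,0,0,0.005,0,0,0,0,0,0,0.002,0,0,0,0]

```text
clock: 6.85
eef_pos: [0.5957, -0.0664, 0.1597]
tcp_rot: [0.431, -3.11, -0.0]
wrist_force: [-19.6, 2.4, 48.8]
width: 0.005
gripper_force: 24.5
```

Request:
send_rows:
  commands: [0,0,0.001,0,0,0,0,0,0,0,0,0,0,0,0,0,0,0,0,0,0,0,0,0,0,0,0,0,0,0,0,0,0,0,0]

```text
clock: 7.27
eef_pos: [0.5956, -0.0664, 0.1598]
tcp_rot: [0.431, -3.111, 0.0]
wrist_force: [-18.0, 1.4, 42.4]
width: 0.007
gripper_force: 21.0
```

Request:
send_rows:
  commands: [0,0,0,0,0,0,0,0,0,-0.012,0,0,0,0,0,0,-0.03,0,0,0,0,0,0,-0.03,0,0,0,0,0,0,-0.03,0,0,0,0]

```text
clock: 7.68
eef_pos: [0.5955, -0.0663, 0.2591]
tcp_rot: [0.431, -3.111, -0.001]
wrist_force: [1.1, -0.9, 0.6]
width: 0.005
gripper_force: 0.0
```

Request:
send_rows:
  commands: [0.02,0,-0.03,0,0,0,0,0.02,-0.02,-0.03,0,0,0,0,0.02,-0.02,0,0,0,0,0,0.02,-0.02,0,0,0,0,0,0,0,0,0,0,0,0]

```text
clock: 8.1
eef_pos: [0.5335, -0.1488, 0.3187]
tcp_rot: [0.427, -3.112, 0.001]
wrist_force: [0.3, -0.2, 0.3]
width: 0.004
gripper_force: 0.0
```

Run:
```python
from h import *
f=[cv2.resize(grab_frame(n)["frame"][a:a+140,b:b+140],None,fx=2.8,fy=2.8,interpolation=cv2.INTER_CUBIC) for n,a,b in(("top",160,250),("scene",190,100))]
cv2.imwrite("pics/c4.png",np.hstack(f)); print(get_obs()["clock"])
```

```text
8.2
```

View pics/c4.png

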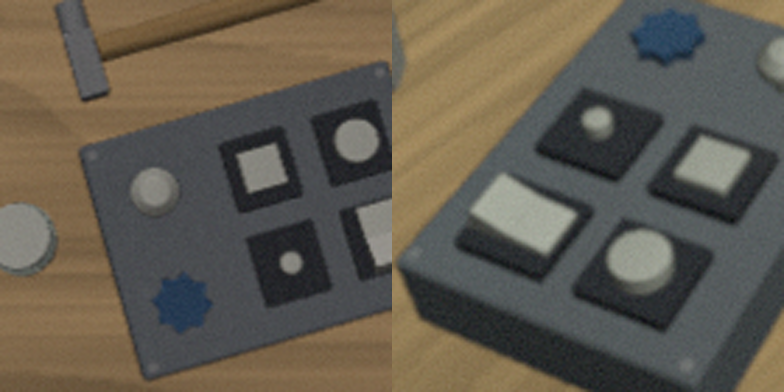

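The rocker's +x end is down, the key is down and the start button is back up. The star, stop and jog are undisturbed, and the hand is well clear.

```bash
python3 -c "
from station import *
print(close_job())"
```

```text
the job is handed in; nothing more can be done
None
```

The job is handed in: I pushed the mains rocker on, pushed the pump key down so it stayed down, then held the start button in for about half a second and released it. The last picture showed all three as they should be, the star, stop and jog undisturbed and the hand clear, at about 8 s on the clock; no verdict was returned.

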